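# Try the lid stay of the green supply chest

### The arm

A 6-joint arm with a two-finger parallel gripper is mounted at the origin on the work surface. World frame = base frame: x ahead of the robot, y to its left, z up, the work surface at z = 0. Lengths are in m, angles in rad, forces in N, time in s.
With the tool pointing down it reaches from about 0.35 to 1 m from the base axis. Payload 7.1 kg.
Tool frame: the origin (TCP) lies between the finger pads; the fingertips stand 22 mm ahead of it and the grasp point (between the pads) lies 3 mm ahead of it; x points along the fingers, y is the direction in which the jaws open and shut, and the axes are right-handed (so a half turn about x gives the same grasp; the last joint's range is limited). The gripper opens to 85 mm and grips with 20 to 120 N. Pads are 22 mm wide; open, the fingers measure 114 mm over their backs; the gripper's body (76 mm by 85 mm) begins 54 mm behind the grasp point. The pads swing forward as they close: fully open they stand 13 mm farther back than shut.
Start: joints at [1.236, 0.423, 1.63, -0, 1.089, -0.019], TCP at [0.194, 0.594, 0.253] pointing down, gripper open.
Joint ranges: [-3, 3], [-0.9, 2.11], [0.09, 2.58], [-1.31, 4.45], [0.11, 2.69], [-2.54, 2.54]. Speed limits (rad/s): [2.39, 2.39, 3.01, 3.14, 3.14, 3.14].

### API

Orientations are given as a rotation vector (axis times angle).
In Python, from rig import manip gives the robot as it stands. The module is installed in compiled form; this text tells all that it offers. Calls block until the motion is done:
- manip.move_to(position, orientation): joint-space move of the TCP to a pose.
- manip.servo_line(position, orientation=None, rate=0.15): straight line of the TCP; orientation=None keeps the orientation; rate is the mean speed in m/s.
- manip.set_joints(angles): joint-space move.
- manip.command_gripper(opening, f_grip=None): finger opening in m; f_grip is the grip in N (None keeps the last); returns when the fingers have stopped.
- manip.hold(seconds).
- manip.solve_ik(position, orientation): joint angles nearest the present ones, or None.
- manip.camera(name): name is "scene" or "top" or "wrist"; returns a dict with "image" (384x512x3 uint8, red, green, blue), "fx", "fy", "cx", "cy" (pixels), "cam_to_world" (4x4, takes a point from camera to world coordinates); the wrist camera has in their place "mount" (4x4, takes a point from camera to tool coordinates, whose origin is the TCP and whose axes are the tool frame's). Camera axes: x right, y down, z forward; pixel columns grow to the right and rows downward; lengths in m; the calibration is good to about 2 mm. A picture is of the moment at which its call begins: read the wrist's pose just before it. There is no depth.
A pose or a line that the arm cannot do raises manip.IKError and nothing moves.
- manip.sign_off(): hands the job in, once; it reports no verdict.
Readings, each from a call of its own:
- manip.get_time(): time.
- manip.get_joint_positions(): joint angles.
- manip.get_joint_vel(): joint speeds.
- manip.get_tau(): joint torques, N m.
- manip.get_position(): TCP position.
- manip.get_ee_rot(): TCP orientation.
- manip.get_contact_force(): force on the tool from outside, world axes, zero at the start.
- manip.get_torque(): the same for the moment, N m.
- manip.get_width(): finger opening in m.
Only numpy, scipy, OpenCV 4.12 (cv2) and the standard library are available. Lean on these libraries where they do the work, as an engineer would, in place of code of your own. Each camera call takes 0.05 s, during which the arm holds its last target. There are 200 camera calls.

### The job

The folding lid stay on the green chest has just been refitted; try it before the lantern workshop opens. Raise the green lid by its black handle until the stay locks straight, let go so that the stay alone holds the lid up, then press the red release bar at the stay's joint down to break it, lower the lid fully shut and let go. Leave the blue chest shut.

Things in the scene. Friction and masses are not known exactly. Their poses are not given: they have to be found in the camera images.
- green_chest: Green chest, fixed, 160 deep x 200 wide x 120 mm high, with a hinged lid (160 x 200 x 18 mm board, about 0.7 kg). Origin: centre of its underside; x to the hinge side (away from the robot), y to its left, z up. Hinge axis along y, at x +80, z 120 mm. The folding stay is on its right (-y) side. A blue chest of the same kind stands beside it.
- green_handle (a point): Middle of the black tongue handle on the green lid's front edge: a flat bar 26 mm wide (y), 16 mm thick, standing out 50 mm in the plane of the lid; pinch its two sides from above. The point is 34 mm out from the lid's edge, 194 mm from the hinge line along the lid and 9 mm above the lid's underside. It and its axes turn with the lid; lid shut: 129 mm up, axes as the chest's.
- green_release (a point): Point on the axis of the red release bar, 65 mm out from the chest's right side: a round level bar, 26 mm across, 70 mm long, at the stay's joint. Axis 53 mm up when shut, 149 mm when locked. About 5 N down breaks the lock; going down it arcs up to 15 mm towards the hinge side and back, taking the lid down. Past about 50 mm down the lid sinks shut by itself; let go sooner, it may relock.
- green_lid (a joint): Opening angle of the green lid, rad: 0 shut, about 1.21 with the stay locked (0.02 more at most). Its weight shuts it slowly, on a damper, unless the stay is locked. Within about 10 degrees of locked, the sprung stay pulls it up by itself and snaps locked.
- green_stay (a joint): Angle of the green chest's stay joint, rad: 0 folded (lid shut), 2.10 straight, 2.25 locked (against its stop just past straight).
- blue_lid (a joint): Opening angle of the blue chest's lid, rad: 0 shut. A bystander: leave it shut.

How it is judged:
By the outcome, as a careful person would: the job done as asked, in the order asked, and still so for the second after the job is handed in, with the robot touching nothing.
It also fails if it takes over 54 s, if anything falls off the work surface, if the arm or the gripper's body presses on something with over 40 N, if the wrist force passes 120 N, or if a joint passes its speed limit or range.

## Working session

There is one attempt and no reset: what is moved stays moved. The work goes in short steps, each a Python script; the robot and the scene stay as the last script left them, time stands still between calls to the robot, and variables do not carry over. Pictures are saved under pics/ and viewed, about 8 in all and at most 12, crops included, and the job is handed in when it is done.

```bash
mkdir -p pics; ls; python3 - <<'E'
from rig import manip
import cv2,numpy as np
ims=[]
for n in("scene","top"):
    c=manip.camera(n); cv2.imwrite(f"pics/{n}0.png",c["image"][:,:,::-1]); np.savez(f"{n}0.npz",**c)
    print(n,c["fx"],c["fy"],c["cx"],c["cy"]);print(np.round(c["cam_to_world"],3))
print(manip.get_time(),manip.get_ee_rot(),manip.get_width())
E
```

```text
pics
scene 416.2526802431111 416.2526802431111 262.34101501761216 186.2986848849051
[[ 0.501  0.632 -0.591  1.16 ]
 [ 0.865 -0.375  0.333 -0.408]
 [-0.011 -0.678 -0.735  0.881]
 [ 0.     0.     0.     1.   ]]
top 386.68526841500915 386.68526841500915 257.83453528515656 192.02699323766348
[[-8.000e-03 -9.980e-01  5.900e-02  4.650e-01]
 [-1.000e+00  8.000e-03 -1.000e-03 -7.300e-02]
 [ 1.000e-03 -5.900e-02 -9.980e-01  1.019e+00]
 [ 0.000e+00  0.000e+00  0.000e+00  1.000e+00]]
0.1 [ 0.2467642   1.55682004 -0.24896022] 0.08512829301230956
```

View pics/scene0.png

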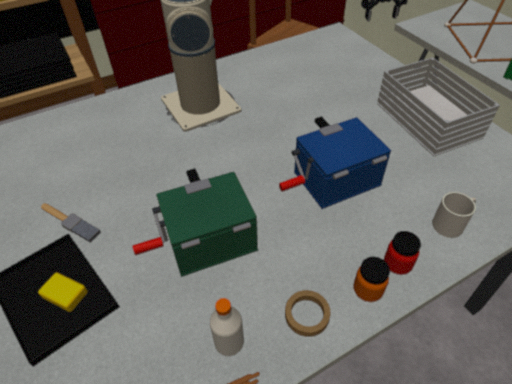

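View pics/top0.png

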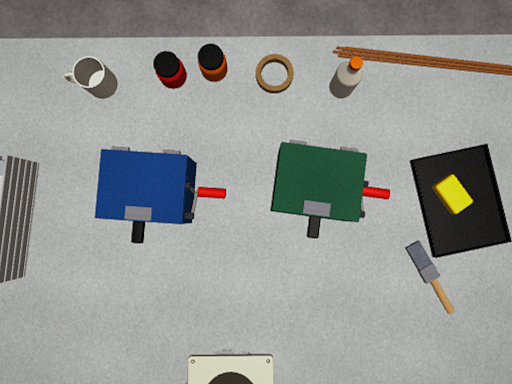

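The scene view shows the green chest at about (207,220) with its red bar at (148,246). The blue chest is at about (342,160). In the top view the green lid's quad is (281,143)-(366,152)-(360,221)-(272,210), the handle is at (314,227) and the red bar at (376,193).

```bash
cat > h.py <<'E'
import cv2,numpy as np
def ray(c,uv):
    T=c["cam_to_world"]; d=T[:3,:3]@np.array([(uv[0]-c["cx"])/c["fx"],(uv[1]-c["cy"])/c["fy"],1.]); return T[:3,3],d
def onz(c,uv,z):
    o,d=ray(c,uv); return o+d*(z-o[2])/d[2]
def biggest(m):
    cs,_=cv2.findContours(m.astype(np.uint8),cv2.RETR_EXTERNAL,cv2.CHAIN_APPROX_NONE); return max(cs,key=cv2.contourArea)
E
python3 - <<'E'
from h import *
c=dict(np.load("top0.npz")); im=c["image"].astype(int); hsv=cv2.cvtColor(c["image"],cv2.COLOR_RGB2HSV)
g=(hsv[...,0]>60)&(hsv[...,0]<90)&(hsv[...,1]>120); print(hsv[180,320],hsv[200,275],hsv[227,314],hsv[208,316])
def box(cnt,z):
    w=np.array([onz(c,p,z)[:2] for p in cnt[:,0].astype(float)]).astype(np.float32)*1000
    r=cv2.minAreaRect(w); print(z,r, cv2.boxPoints(r).round(1).tolist()); return r
cg=biggest(g); box(cg,.138)
print(cv2.approxPolyDP(cg,4,True)[:,0].tolist())
R=np.zeros(g.shape,bool);R[120:260,330:400]=1
red=((hsv[...,0]<8)|(hsv[...,0]>172))&(hsv[...,1]>150)&R; box(biggest(red),.053)
K=np.zeros(g.shape,bool);K[212:245,300:330]=1
k=(hsv[...,2]<55)&(hsv[...,1]<120)&K; box(biggest(k),.137)
# scene view
c=dict(np.load("scene0.npz"));hsv=cv2.cvtColor(c["image"],cv2.COLOR_RGB2HSV)
R=np.zeros(g.shape,bool);R[225:265,120:180]=1
red=((hsv[...,0]<8)|(hsv[...,0]>172))&(hsv[...,1]>150)&R; box(biggest(red),.053)
K=np.zeros(g.shape,bool);K[165:186,180:205]=1
k=(hsv[...,2]<55)&(hsv[...,1]<120)&K; box(biggest(k),.137)
E
```

```text
[ 74 149  82] [ 74 135  87] [174  24  54] [114   9 140]
0.138 ((539.8812866210938, -214.4212646484375), (201.59970092773438, 158.8807830810547), 81.7591781616211) [[446.79998779296875, -302.79998779296875], [604.0999755859375, -325.6000061035156], [632.9000244140625, -126.0], [475.70001220703125, -103.30000305175781]]
[[282, 143], [271, 210], [314, 215], [301, 212], [303, 200], [332, 203], [329, 217], [316, 216], [358, 220], [366, 155]]
0.053 ((519.5253295898438, -369.2861022949219), (68.42906951904297, 23.251949310302734), 81.9267349243164) [[503.20001220703125, -401.5], [526.2000122070312, -404.79998779296875], [535.7999877929688, -337.0], [512.7999877929688, -333.79998779296875]]
0.137 ((437.7967529296875, -199.98880004882812), (25.122785568237305, 48.3667106628418), 82.75052642822266) [[412.20001220703125, -209.39999389648438], [460.20001220703125, -215.5], [463.3999938964844, -190.60000610351562], [415.3999938964844, -184.5]]
0.053 ((520.4619750976562, -365.9642333984375), (68.19844055175781, 27.366931915283203), 81.5438461303711) [[501.8999938964844, -397.70001220703125], [529.0, -401.70001220703125], [539.0, -334.20001220703125], [511.8999938964844, -330.20001220703125]]
0.137 ((440.2569274902344, -201.9362335205078), (22.805906295776367, 41.586212158203125), 82.10733795166016) [[418.1000061035156, -210.39999389648438], [459.29998779296875, -216.10000610351562], [462.3999938964844, -193.5], [421.20001220703125, -187.8000030517578]]
```

All points agree with the given sizes: the lid measures 202 x 159 mm, the handle 25 x 48 and the bar 68 long. Both cameras give a yaw of about -8.1°. Next I'll plan the arc, check IK along it, then grasp.

```bash
cat >> h.py <<'E'
from scipy.spatial.transform import Rotation as Ro
YAW=np.deg2rad(-8.1); C0=np.array([.540,-.2144,0.])
X=np.array([np.cos(YAW),np.sin(YAW),0]); Y=np.array([-X[1],X[0],0]); Z=np.array([0,0,1.])
def W(x,y,z): return C0+X*x/1000+Y*y/1000+Z*z/1000
def ori(s): return Ro.from_matrix(np.c_[-Z,s*Y,np.cross(-Z,s*Y)]).as_rotvec()
def handle(th): # TCP for grasp at the handle, tool down
    return W(80-194*np.cos(th)+9*np.sin(th),0,120+194*np.sin(th)+9*np.cos(th)+3)
E
python3 - <<'E'
from h import *; from rig import manip
for s in(1,-1):
    o=ori(s); print(s)
    for p in [handle(0)+Z*.07,handle(0),handle(.6),handle(1.21),handle(1.21)+Z*.08,W(2,-168,220),W(8,-168,90)]:
        q=manip.solve_ik(p,o); print(p.round(3),None if q is None else np.round(q,2))
E
```

```text
1
[ 0.427 -0.198  0.202] [-0.46  0.27  2.   -0.    0.86 -1.89]
[ 0.427 -0.198  0.132] [-0.46  0.4   2.04 -0.    0.7  -1.89]
[ 0.466 -0.204  0.24 ] [-0.44  0.27  1.9  -0.    0.98 -1.87]
[ 0.56  -0.217  0.308] [-0.39  0.33  1.64 -0.    1.18 -1.82]
[ 0.56  -0.217  0.388] [-0.39  0.26  1.54 -0.    1.33 -1.82]
[ 0.518 -0.381  0.22 ] [-0.65  0.49  1.61 -0.    1.04 -2.08]
[ 0.524 -0.382  0.09 ] [-0.65  0.66  1.66 -0.    0.82 -2.08]
-1
[ 0.427 -0.198  0.202] [-0.46  0.27  2.    0.    0.86  1.25]
[ 0.427 -0.198  0.132] [-0.46  0.4   2.04  0.    0.7   1.25]
[ 0.466 -0.204  0.24 ] [-0.44  0.27  1.9   0.    0.98  1.28]
[ 0.56  -0.217  0.308] [-0.39  0.33  1.64  0.    1.18  1.32]
[ 0.56  -0.217  0.388] [-0.39  0.26  1.54  0.    1.33  1.32]
[ 0.518 -0.381  0.22 ] [-0.65  0.49  1.61  0.    1.04  1.06]
[ 0.524 -0.382  0.09 ] [-0.65  0.66  1.66  0.    0.82  1.06]
```

```bash
python3 - <<'E'
from h import *; from rig import manip
o=ori(-1)
manip.move_to(handle(0)+Z*.08,o)
f0=manip.get_contact_force(); print("free",np.round(f0,1),manip.get_time())
manip.servo_line(handle(0),o,rate=.08)
print("down",np.round(manip.get_contact_force(),1))
manip.command_gripper(0.0,30); w=manip.get_width(); print("w",w,np.round(manip.get_contact_force(),1))
if .020<w<.032:
    for th in np.linspace(.05,.3,4):
        manip.servo_line(handle(th),o,rate=.08); print(round(th,2),np.round(manip.get_contact_force(),1),round(manip.get_width(),4))
print(manip.get_time())
c=manip.camera("scene"); cv2.imwrite("pics/scene1.png",c["image"][:,:,::-1])
E
```

```text
free [-0.   0.1  0.7] 3.0083
down [-0.  -0.3  0.1]
w 0.025487995396594288 [-2.8 -5.4  4.3]
0.05 [-0.6 -5.9 -4.6] 0.0251
0.13 [-0.1 -7.  -3.7] 0.0249
0.22 [-1.1 -7.3 -3.7] 0.0252
0.3 [-0.6 -6.8 -3.1] 0.0255
6.0583
```

View pics/scene1.png

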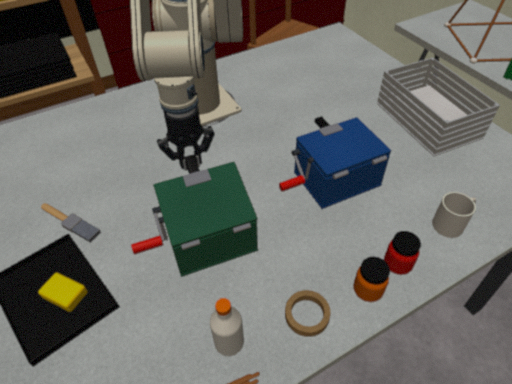

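The lid is in the jaws and lifting: the handle is near (192,165), the gap shows at the front, and forces are a few newtons. I'll carry on up the arc.

```bash
python3 - <<'E'
from h import *; from rig import manip
o=ori(-1)
for th in [.4,.5,.6,.7,.8,.9,1.0,1.08,1.14,1.18,1.205]:
    manip.servo_line(handle(th),o,rate=.09); f=manip.get_contact_force(); print(round(th,2),np.round(f,1),round(manip.get_width(),4))
    if np.linalg.norm(f)>35: print("stop");break
manip.hold(.3); print(np.round(manip.get_contact_force(),1),manip.get_time())
for n in("scene","top"):
    c=manip.camera(n); cv2.imwrite(f"pics/{n}2.png",c["image"][:,:,::-1])
E
```

```text
0.4 [-1.6 -7.  -2.3] 0.0256
0.5 [-2.1 -6.7 -1.2] 0.0254
0.6 [-3.5 -7.2 -0.4] 0.0255
0.7 [-2.3 -5.3  1.7] 0.0256
0.8 [-2.5 -5.7  1.8] 0.0255
0.9 [-3.9 -5.6  2.7] 0.0255
1.0 [-1.9 -5.9  0.8] 0.0256
1.08 [-0.9 -5.5  1.8] 0.0254
1.14 [-1.4 -5.8  2.3] 0.0254
1.18 [-0.7 -6.3  1.9] 0.0256
1.21 [-0.9 -5.6  1. ] 0.0255
[-0.1 -5.3  0.7] 10.0833
```

View pics/scene2.png

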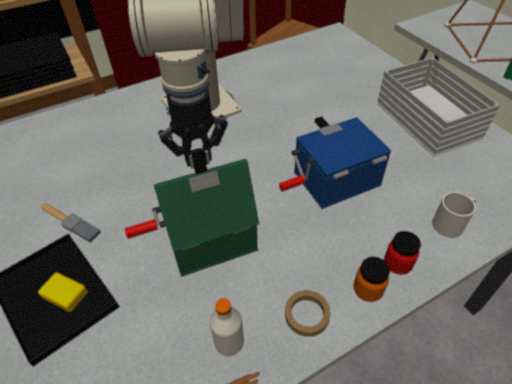

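The lid is well up. I'll compute the bar's height from both views to see how far it has got.

```bash
cat >> h.py <<'E'
def bar(tag):
    """red bar centre, chest mm, least-squares across saved views"""
    A=[];b=[]
    for n in("scene","top"):
        c=dict(np.load(f"{n}0.npz")); im=cv2.imread(f"pics/{n}{tag}.png"); hsv=cv2.cvtColor(im,cv2.COLOR_BGR2HSV)
        R=np.zeros(im.shape[:2],bool)
        if n=="scene": R[190:265,110:185]=1
        else: R[120:260,340:410]=1
        m=((hsv[...,0]<8)|(hsv[...,0]>172))&(hsv[...,1]>150)&R; r=cv2.minAreaRect(biggest(m)); print(n,np.round(r[0],1),np.round(r[1],1))
        o,d=ray(c,r[0]); d/=np.linalg.norm(d); P=np.eye(3)-np.outer(d,d); A.append(P); b.append(P@o)
    p=np.linalg.lstsq(np.vstack(A),np.hstack(b),rcond=None)[0]; e=[np.linalg.norm(P@p-q)*1000 for P,q in zip(A,b)]
    v=(p-C0)*1000; print("bar chest mm",np.round([v@X,v@Y,v@Z],1),"ray err",np.round(e,1)); return p
E
python3 - <<'E'
from h import *
bar("0"); bar("2")
from rig import manip
print(manip.get_position(),handle(1.205))
E
```

```text
scene [147.6 245.2] [ 9.  29.5]
top [375.7 192.2] [27.4  9.3]
bar chest mm [   1.9 -154.5   53.6] ray err [1.6 1.6]
scene [140.7 228.2] [ 9.9 31.6]
top [383.5 185.9] [26.  10.2]
bar chest mm [  10.5 -151.7  130. ] ray err [2. 2.]
[ 0.55870379 -0.21825318  0.30751818] [ 0.55882243 -0.21707883  0.30738405]
```

The bar is at z 130, not yet over centre (149 when locked). I'll go a little higher while watching the force, then check before letting go.

```bash
python3 - <<'E'
from h import *; from rig import manip
o=ori(-1)
def snap(t):
    for n in("scene","top"): cv2.imwrite(f"pics/{n}{t}.png",manip.camera(n)["image"][:,:,::-1])
    return (bar(t)-C0)[2]
for i,th in enumerate([1.22,1.235,1.25]):
    manip.servo_line(handle(th),o,rate=.05); manip.hold(.3); f=manip.get_contact_force(); print(th,np.round(f,1),round(manip.get_width(),4))
    if snap(f"3{i}")>.144 or np.linalg.norm(f)>30: print("stop");break
print(manip.get_time())
E
```

```text
1.22 [-0.7 -6.   0.6] 0.0254
scene [140.4 227.2] [ 9.9 31.6]
top [383.5 186.3] [26.  10.3]
bar chest mm [   9.3 -151.5  132.1] ray err [2.2 2.2]
1.235 [ 2.6 -6.8  0.8] 0.0257
scene [139.8 225.4] [ 9.8 31.6]
top [383.6 187.1] [24.6 10.3]
bar chest mm [   7.  -151.1  135.7] ray err [2.5 2.5]
1.25 [-2.7 -6.2  1.6] 0.0253
scene [138.2 220. ] [ 9.9 31.9]
top [383.5 189.9] [23.9 10.4]
bar chest mm [  -0.8 -149.8  145.6] ray err [3.8 3.8]
stop
12.1333
```

The bar has jumped to z≈146 and x≈-1, so it looks locked. I'll let go, back off and check that the stay holds by itself.

```bash
python3 - <<'E'
from h import *; from rig import manip
o=ori(-1)
manip.command_gripper(.085); print(manip.get_width(),np.round(manip.get_contact_force(),1))
p=manip.get_position(); manip.servo_line(p+Z*.09,o,rate=.12)
manip.move_to(W(-60,-175,330),o)
manip.command_gripper(0.0,30); print(manip.get_width(),np.round(manip.get_contact_force(),1))
for t in("4a","4b"):
    for n in("scene","top"): cv2.imwrite(f"pics/{n}{t}.png",manip.camera(n)["image"][:,:,::-1])
    bar(t); manip.hold(.7)
a=cv2.imread("pics/scene4b.png")[110:290,80:330];b=cv2.imread("pics/top4b.png")[110:290,230:480]
cv2.imwrite("pics/m4.png",cv2.resize(np.hstack([a,b]),None,fx=1.6,fy=1.6))
print(manip.get_time())
E
```

```text
0.08483967156399652 [-0.1  0.1  0.9]
-8.254420150932024e-05 [-0.5  0.3 -1. ]
scene [138.2 220. ] [ 9.9 31.9]
top [388.2 190.6] [31.8 10.4]
bar chest mm [  -0.2 -154.3  148.9] ray err [1.1 1.1]
scene [138.2 219.9] [ 9.8 32. ]
top [388.1 190.6] [31.9 10.4]
bar chest mm [  -0.2 -154.2  149.1] ray err [1.1 1.1]
16.85
```

View pics/m4.png

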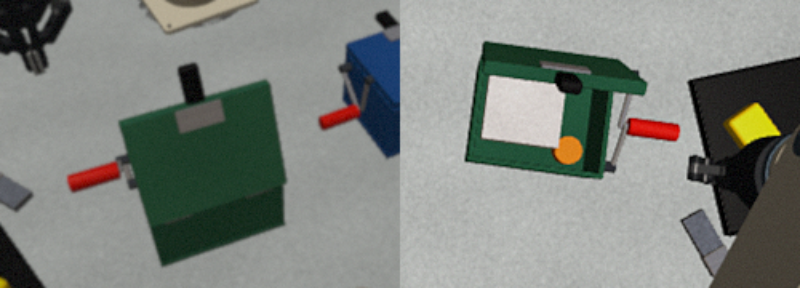

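Confirmed: the lid stands with nothing touching it, the bar is at z 149 mm and steady over 0.7 s, and the blue chest is shut. Now I'll press the bar down along its arc, watching the force.

```bash
python3 - <<'E'
from h import *; from rig import manip
o=ori(-1)
def P(z,dx=0): return W(15*max(0,1-((z-101)/48)**2)+dx,-168,z+13+22)
manip.move_to(P(195),o); manip.servo_line(P(155),o,rate=.1)
f0=np.array(manip.get_contact_force()); print("hover",np.round(f0,1),manip.get_time())
for z in [150,147,143,139,134,129,124,118,112,106,100,94,88,82]:
    manip.servo_line(P(z),o,rate=.03); f=np.array(manip.get_contact_force())-f0; print(z,np.round(f,1),end=" ")
    if np.linalg.norm(f)>28: print("stop");break
print(manip.get_time())
t="5"
for n in("scene","top"): cv2.imwrite(f"pics/{n}{t}.png",manip.camera(n)["image"][:,:,::-1])
bar(t)
a=cv2.imread("pics/scene5.png")[110:290,80:330];b=cv2.imread("pics/top5.png")[110:290,230:480]
cv2.imwrite("pics/m5.png",cv2.resize(np.hstack([a,b]),None,fx=1.6,fy=1.6))
E
```

```text
hover [0.1 0.8 0.1] 17.9417
150 [ 0.2 -0.5 -0. ] 147 [ 0.9 -0.4  4.5] 143 [2.4 0.3 6. ] 139 [4.6 1.6 7.7] 134 [5.5 0.4 6.8] 129 [ 4.3 -1.2  5.4] 124 [ 2.6 -2.   2.8] 118 [ 0.6 -1.1  0.9] 112 [0.9 0.  0.5] 106 [ 0.5 -0.4 -0.2] 100 [-0.5 -0.5 -0.3] 94 [-0.1 -0.9 -0.4] 88 [ 0.2 -1.3 -0.3] 82 [ 0.2 -0.1  0.2] 22.575
scene [147.4 245.2] [ 9.2 29.2]
top [375.7 192. ] [27.4  9.5]
bar chest mm [   2.2 -154.5   54.4] ray err [1.4 1.4]
```

View pics/m5.png

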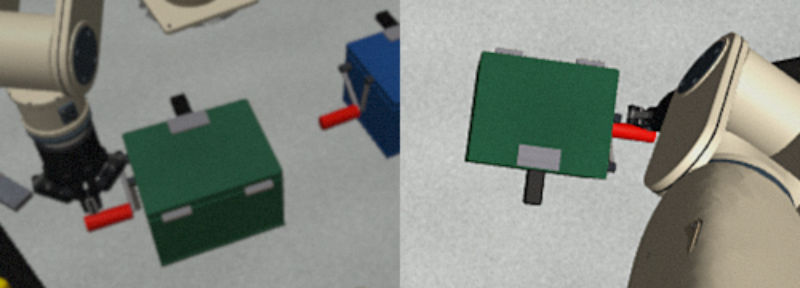

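The lock broke at about 7 N and the lid sank by itself; the bar is at z≈54 mm, against 53.6 at the start. I'll retreat, compare with the first picture and hand in.

```bash
python3 - <<'E'
from h import *; from rig import manip
o=ori(-1)
p=manip.get_position(); manip.servo_line(p+Z*.15,o,rate=.15)
manip.move_to(W(-150,-330,320),o); manip.hold(1)
for n in("scene","top"): cv2.imwrite(f"pics/{n}6.png",manip.camera(n)["image"][:,:,::-1])
b0=bar("0"); b6=bar("6"); print("shift mm",np.round((b6-b0)*1000,1))
for n,(r0,r1,c0,c1) in dict(scene=(165,275,155,400),top=(130,245,90,370)).items():
    d=np.abs(cv2.imread(f"pics/{n}6.png").astype(int)-cv2.imread(f"pics/{n}0.png"))[r0:r1,c0:c1].max(2); print(n,d.mean().round(1),np.percentile(d,99.5),(d>40).sum())
print(np.round(manip.get_contact_force(),1),manip.get_time())
a=cv2.imread("pics/scene6.png")[110:290,80:400];b=cv2.imread("pics/top6.png")[110:290,80:400]
cv2.imwrite("pics/m6.png",cv2.resize(np.hstack([a,b]),None,fx=1.25,fy=1.25))
E
```

```text
scene [147.6 245.2] [ 9.  29.5]
top [375.7 192.2] [27.4  9.3]
bar chest mm [   1.9 -154.5   53.6] ray err [1.6 1.6]
scene [147.4 245.3] [ 9.  29.2]
top [375.7 192.2] [27.4  9.3]
bar chest mm [   1.8 -154.7   53.5] ray err [1.5 1.5]
shift mm [-0.1 -0.2 -0.1]
scene 4.0 17.0 0
top 4.3 13.0 0
[ 0.1  0.6 -0.1] 25.8583
```

View pics/m6.png

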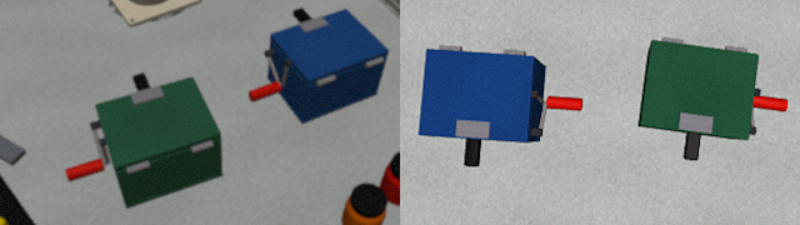

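Both chests are shut, the pictures match the starting ones (no pixel differs by more than 40), and the arm is clear.

```bash
python3 -c "
from rig import manip
print(manip.sign_off(),manip.get_time())"
```

```text
the job is handed in; nothing more can be done
the job is handed in; nothing more can be done
```

The job is done and handed in, with the robot clock at about 26 s of the 54 s allowed. No verdict was reported.

- **Raising:** I pinched the green handle and lifted the lid along its arc. At a commanded angle of 1.205 rad the stay was not yet locked, with the release bar at 130 mm. I went on to 1.25 rad, where the bar jumped up.
- **Stay alone:** After I let go and backed away, the bar stayed at 149 mm, the stated locked height. Two looks 0.7 s apart agreed.
- **Release and shutting:** I pressed the red bar down with closed fingertips. The force peaked at about 9 N, the lock broke, and from about 40 mm down the lid sank shut by itself.
- **Last checks:** The bar was back within 0.2 mm of where it started. Both views of the two chests matched the first pictures, so the blue chest is still shut. The arm was clear, with about 0.6 N of residual force reading.

No final check failed. The bar height readings taken while the gripper still held the lid were rougher (up to about 4 mm), because the arm partly hid the bar in the top view. The reading after letting go did not have that problem.

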